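# Feel and sort the push switches

## Task

Press the cap of each of the three push switches, where it stands in the rack, until it clicks and stays in, pressing carefully: never with more than 18 newtons on a cap. Note which switch clicked hardest and which easiest; then stand the hardest one in the tray's left pocket and the easiest one in its right pocket, flat on the pocket floor, and leave the third in its nest. All caps stay in, the other things on the bench are left alone.

Things in the scene. Friction and masses are not known exactly. Their poses are not given: they have to be found in the camera images.
- rack: fixed wooden board 80 mm (its x) by 244 mm (its y), 10 mm thick, with three round nests in a row; origin under its centre, y to the left nest. In each nest stands one of three push switches that look alike: a round grey box 48 mm across, 40 mm tall, 0.3 kg, loose, grasped across the box. On its top, in the middle, a black cap 24 mm across stands in a collar 33 mm across; the cap's top is 57 to 62 mm above the nest floor while out (caps are screwed on to differing heights).
- nest_left (a point): centre of the floor of the rack's left nest (seen from the robot), 50 mm across, 5 mm deep; z up. Pressing a cap: the force rises over the first 1.5 mm to a peak and falls away; past about 4 mm the cap snaps in to 6 mm and stays (the click), leaving the presser free. Peaks of the three are about 3, 6 and 9 N; which switch has which changes each time and must be felt.
- nest_middle (a point): centre of the floor of the rack's middle nest (seen from the robot), 50 mm across, 5 mm deep; z up. The switch in it: see rack and nest_left.
- nest_right (a point): centre of the floor of the rack's right nest (seen from the robot), 50 mm across, 5 mm deep; z up. The switch in it: see rack and nest_left.
- tray: fixed wooden sorting tray, a board 84 mm (its x) by 160 mm (its y), 12 mm thick, with two round pockets side by side; origin under its centre, y to the left pocket as seen from the robot.
- pocket_left (a point): centre of the floor of the tray's left pocket (seen from the robot), 4 mm above the bench: 55 mm across, 8 mm deep.
- pocket_right (a point): centre of the floor of the tray's right pocket (seen from the robot), 4 mm above the bench: 55 mm across, 8 mm deep.
- bone_folder: bystander: cream bone folder, a flat blade 148 x 24 x 8 mm lying flat. Leave it alone.
- spring_clamp: bystander: small black spring clamp lying on its side, 103 x 39 x 16 mm. Leave it alone.
- thread_brown: bystander: brown thread spool standing upright, 40 mm across, 72 mm tall. Leave it alone.
- wax: bystander: round cake of beeswax, 48 mm across, 18 mm tall. Leave it alone.

How it is judged:
By the outcome, as a careful person would: the job done as asked, in the order asked, and still so for the second after the job is handed in, with the robot touching nothing.
It also fails if it takes over 72 s, if anything falls off the work surface, if the arm or the gripper's body presses on something with over 40 N, if the wrist force passes 120 N, or if a joint passes its speed limit or range.

## Robot

A 6-joint arm with a two-finger parallel gripper is mounted at the origin on a cart in front of the work surface, level with it; the furniture and walls round the work are solid. World frame = base frame: x ahead of the robot, y to its left, z up, the work surface at z = 0. Lengths are in m, angles in degrees, forces in N, time in s.
With the tool pointing down it reaches from about 0.375 to 0.925 m from the base axis. Payload 5.7 kg.
Tool frame: the origin (TCP) lies at the very end of the fingers, on their centre line; the grasp point (between the pads) lies 19 mm behind it; z points along the fingers, y is the line along which they close (so a half turn about z gives the same grasp; the last joint's range is limited). The gripper opens to 88 mm and grips with 3 to 60 N. Pads are 20 mm wide; open, the fingers measure 115 mm over their backs; the gripper's body (75 mm by 178 mm) begins 61 mm behind the grasp point.
Start: joints at [64.91, 20.558, 86.54, -0, 72.909, -6.595], TCP at [0.19, 0.569, 0.223] pointing down, gripper open.
Joint ranges: [-170.27, 170.27], [-57.76, 135], [12.27, 136.19], [-55.21, 235.2], [11.17, 155.16], [-170.74, 170.74]. Speed limits (degrees/s): [136.94, 136.94, 180, 180, 180, 180].

## Interface

Orientations are given as [roll, pitch, yaw] about the fixed x, y, z axes, in that order (R = Rz(yaw) Ry(pitch) Rx(roll)).
In Python, from station import env, camera gives the robot as it stands. The module is installed in compiled form; this text tells all that it offers.
- The arm moves only by the tool carry_out, never from a script. Its argument "commands" is a list of rows, each an object of numbers: "tx", "ty", "tz": the shift along the tool's x, y, z in m; "roll": the turn about the tool's z in rad; "jaw": the opening, from 0 (shut) to 1 (fully open). In form: [{"tx": .., "ty": .., "tz": .., "roll": .., "jaw": ..}, ...]. A call has 1 to 20 rows; each row is the pose to reach, as a shift and turn from the pose commanded when the call began, along the tool's axes at that moment; what a row does not reach only later rows make up. A row lasts 1/12 s, in which the tool goes at most 41.7 mm and 7.16 degrees, less where a joint would pass 70% of its speed; a pose out of reach is approached as far as the arm can. A call with a gripper value outside its range is refused whole. The fingers move at their own pace and stop on an object; "force" is the grip in N (left out, the last holds). Time passes only in rows, so rows that repeat a pose let the fingers close. It gives the time, the measured TCP pose, the force, the opening and the grip force at its end, in the units of the state.
- env.sense(): the state, without advancing time (a new reading comes with each control period).
- camera(name): name is "scene" or "side" or "wrist"; returns a dict with "image" (400x640x3 uint8, red, green, blue), "K" (3x3 intrinsics, pixels), "position" and "orientation" of the camera in the world; the wrist camera has in their place "tool_from_camera" (4x4, takes a point from camera to tool coordinates, whose origin is the TCP and whose axes are the flange's). Camera axes: x right, y down, z forward; pixel columns grow to the right and rows downward; lengths in m; the calibration is good to about 2 mm. The wrist camera is an equidistant fisheye: a pixel r from the principal point sees the ray r / f radians off the axis. A picture is of the moment at which its call begins: read the wrist's pose just before it. There is no depth.
- env.finish_job(): hands the job in; it is judged then, once.
The state is a dict: "clock": time; "qpos": joint angles; "dq": joint speeds; "joint_torque": joint torques, N m; "position": TCP position; "tool_rot": TCP orientation; "ft_force": force on the tool from outside, world axes, zero at the start; "wrist_torque": the same for the moment, N m; "finger_gap": opening from 0.0 (shut) to 1.0 (fully open); "finger_force": force on a finger pad.
Only numpy, scipy, OpenCV 4.12 (cv2) and the standard library are available. Lean on these libraries where they do the work, as an engineer would, in place of code of your own. Each camera call takes 0.05 s, during which the arm holds its last target. There are 200 camera calls.

## Working session

There is one attempt and no reset: what is moved stays moved. The work goes in short steps, Python scripts to look and compute and a tool call to move; the robot and the scene stay as the last step left them, time stands still between calls to the robot, and variables do not carry over. Pictures are saved under pics/ and viewed, at most 10 in all, crops included, and the job is handed in when it is done.

Besides the shell and the picture viewer there is one more tool, called after "Emit:" as name(argument=value, ...) on one line, values as JSON. carry_out: Moves the arm, as the interface text tells. Its arguments: {"type":"object","properties":{"commands":{"type":"array","items":{"type":"object","properties":{"tx":{"type":"number"},"ty":{"type":"number"},"tz":{"type":"number"},"roll":{"type":"number"},"jaw":{"type":"number"}}}},"force":{"type":"number"}},"required":["commands"]}

```bash
mkdir -p pics; cat > h.py <<'E'
import numpy as np, cv2
from station import env, camera
from scipy.spatial.transform import Rotation as R
def rot(o):
    o=np.array(o,float)
    return o if o.shape==(3,3) else R.from_euler('xyz',o,degrees=True).as_matrix()
def ray(c,uv,st=None):
    K=np.array(c['K']);x=(uv[0]-K[0,2])/K[0,0];y=(uv[1]-K[1,2])/K[1,1]
    if st is None:
        return np.array(c['position']),rot(c['orientation'])@np.array([x,y,1])
    T=np.array(c['tool_from_camera']);r=np.hypot(x,y)
    d=np.array([x/r*np.sin(r),y/r*np.sin(r),np.cos(r)]) if r>1e-9 else np.array([0,0,1.])
    W=rot(st['tool_rot']);return np.array(st['position'])+W@T[:3,3],W@T[:3,:3]@d
def onz(c,uv,z,st=None):
    p,d=ray(c,uv,st);return p+d*(z-p[2])/d[2]
def save(n,im): cv2.imwrite('pics/'+n+'.png',cv2.cvtColor(im,cv2.COLOR_RGB2BGR))
E
python3 - <<'E'
from h import *
s=env.sense();print(s)
for n in('scene','side','wrist'):
    c=camera(n);save(n+'0',c['image']);print({k:v for k,v in c.items() if k!='image'})
a=cv2.imread('pics/scene0.png');b=cv2.imread('pics/side0.png')
E
```

```text
{'clock': 0.0, 'qpos': array([ 6.49106183e+01,  2.05963901e+01,  8.65977274e+01,  3.21224747e-04,
        7.29101038e+01, -6.59584719e+00]), 'dq': array([ 0.05628673, -0.01140251,  0.10854327, -0.0308649 ,  0.05475864,
       -0.01665553]), 'joint_torque': array([-6.26897872e-04, -5.15371120e+01, -2.70722884e+01,  6.74677198e-02,
        3.50769027e-02, -1.30003004e-04]), 'position': array([0.19003995, 0.56838037, 0.22183404]), 'tool_rot': array([-1.79896504e+02, -1.22762322e-02,  1.61506360e+02]), 'ft_force': array([ 0.72201503, -1.37928899,  0.52867433]), 'wrist_torque': array([0.01511523, 0.025003  , 0.00073798]), 'finger_force': 0.0, 'finger_gap': 1.0002737871651974}
{'K': array([[441.99459014,   0.        , 319.32772175],
       [  0.        , 441.99459014, 197.28529999],
       [  0.        ,   0.        ,   1.        ]]), 'position': array([ 0.28925125, -0.70758596,  0.64869979]), 'orientation': array([-133.36863514,   -1.14215023,  -23.37094463])}
{'K': array([[403.74670029,   0.        , 321.28595676],
       [  0.        , 403.74670029, 204.18333598],
       [  0.        ,   0.        ,   1.        ]]), 'position': array([ 0.24801167, -0.75615833,  0.54691503]), 'orientation': array([-124.33089829,   -0.42953337,  -25.87711244])}
{'K': array([[309.70691629,   0.        , 324.25330927],
       [  0.        , 309.70691629, 195.92135647],
       [  0.        ,   0.        ,   1.        ]]), 'tool_from_camera': array([[-9.54470631e-04, -9.67763521e-01, -2.51858802e-01,
         6.85055367e-02],
       [ 9.99999537e-01, -9.55003694e-04, -1.20116711e-04,
         1.07505397e-03],
       [-1.24281515e-04, -2.51858800e-01,  9.67763984e-01,
        -1.62111881e-01],
       [ 0.00000000e+00,  0.00000000e+00,  0.00000000e+00,
         1.00000000e+00]])}
```

View pics/scene0.png

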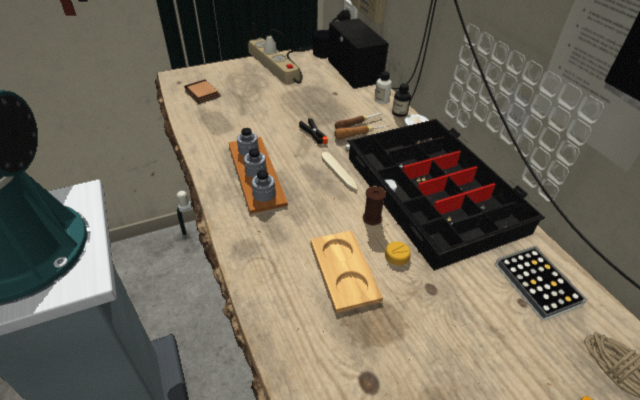

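View pics/wrist0.png

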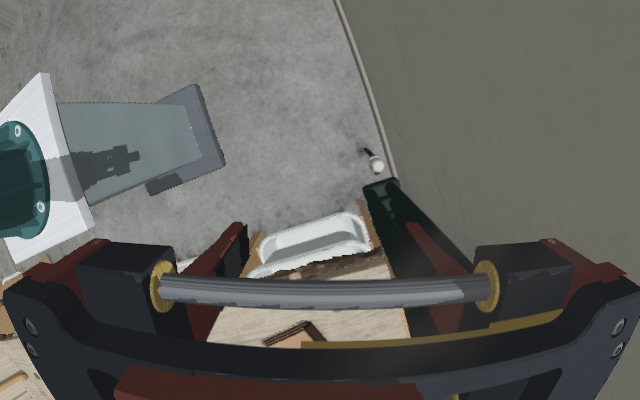

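The scene view shows the rack with caps near (246,132), (253,154), (263,176), and the tray around (346,270). The wrist view shows only the floor and bench edge.

```bash
python3 - <<'E'
from h import *
c=camera('scene')
for uv in [(246,131),(252,154),(263,175)]: print('cap',onz(c,uv,.064).round(3))
for uv in [(340,247),(351,284)]: print('pocket',onz(c,uv,.008).round(3))
for uv in [(312,241),(350,233),(381,299),(338,310)]: print('tray',onz(c,uv,.012).round(3))
for uv in [(230,145),(286,202),(254,210)]: print('rack',onz(c,uv,.01).round(3))
for n,uv in dict(spool=(374,190),wax=(398,252),folder0=(323,153),folder1=(355,188),clamp=(313,131)).items(): print(n,onz(c,uv,.01 if n!='spool' else .072).round(3))
a=c['image'][110:330,200:420]; b=camera('side')['image']
save('cmp',cv2.resize(a,(600,600),interpolation=cv2.INTER_CUBIC))
E
```

```text
cap [0.478 0.121 0.064]
cap [0.466 0.034 0.064]
cap [ 0.466 -0.04   0.064]
pocket [ 0.552 -0.23   0.008]
pocket [ 0.534 -0.314  0.008]
tray [ 0.508 -0.199  0.012]
tray [ 0.583 -0.209  0.012]
tray [ 0.566 -0.363  0.012]
tray [ 0.489 -0.355  0.012]
rack [0.444 0.156 0.01 ]
rack [ 0.499 -0.079  0.01 ]
rack [ 0.431 -0.076  0.01 ]
spool [ 0.649 -0.173  0.072]
wax [ 0.646 -0.284  0.01 ]
folder0 [0.637 0.044 0.01 ]
folder1 [ 0.652 -0.094  0.01 ]
clamp [0.65  0.136 0.01 ]
```

View pics/cmp.png

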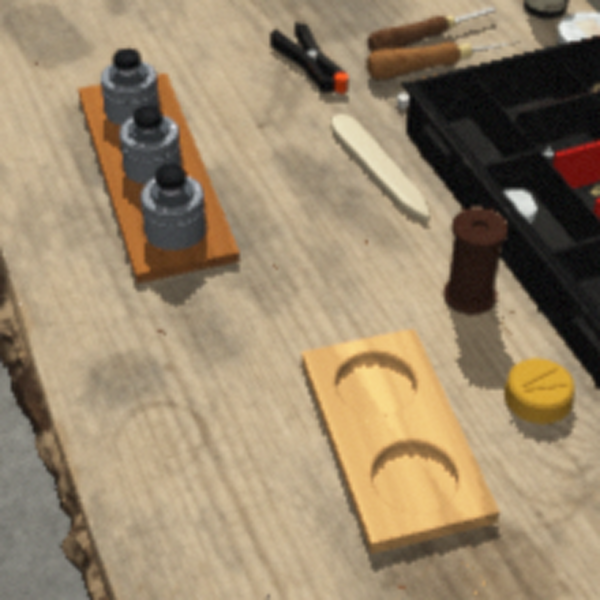

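Emit:
carry_out(commands=[{"tx": -0.26, "ty": -0.19, "tz": -0.028, "roll": 0.65, "jaw": 0}, {"tx": -0.26, "ty": -0.19, "tz": -0.028, "roll": 0.65, "jaw": 0}, {"tx": -0.26, "ty": -0.19, "tz": -0.028, "roll": 0.65, "jaw": 0}, {"tx": -0.26, "ty": -0.19, "tz": -0.028, "roll": 0.65, "jaw": 0}, {"tx": -0.26, "ty": -0.19, "tz": -0.028, "roll": 0.65, "jaw": 0}, {"tx": -0.26, "ty": -0.19, "tz": -0.028, "roll": 0.65, "jaw": 0}, {"tx": -0.26, "ty": -0.19, "tz": -0.028, "roll": 0.65, "jaw": 0}, {"tx": -0.46, "ty": -0.498, "tz": -0.028, "roll": 1.3, "jaw": 0}, {"tx": -0.46, "ty": -0.498, "tz": -0.028, "roll": 1.3, "jaw": 0}, {"tx": -0.46, "ty": -0.498, "tz": -0.028, "roll": 1.3, "jaw": 0}, {"tx": -0.46, "ty": -0.498, "tz": -0.028, "roll": 1.3, "jaw": 0}, {"tx": -0.46, "ty": -0.498, "tz": -0.028, "roll": 1.3, "jaw": 0}, {"tx": -0.46, "ty": -0.498, "tz": -0.028, "roll": 1.3, "jaw": 0}, {"tx": -0.46, "ty": -0.498, "tz": -0.028, "roll": 1.3, "jaw": 0}, {"tx": -0.46, "ty": -0.498, "tz": -0.028, "roll": 1.3, "jaw": 0}, {"tx": -0.46, "ty": -0.498, "tz": -0.028, "roll": 1.3, "jaw": 0}, {"tx": -0.46, "ty": -0.498, "tz": -0.028, "roll": 1.3, "jaw": 0}, {"tx": -0.46, "ty": -0.498, "tz": -0.028, "roll": 1.3, "jaw": 0}, {"tx": -0.46, "ty": -0.498, "tz": -0.028, "roll": 1.3, "jaw": 0}, {"tx": -0.46, "ty": -0.498, "tz": -0.028, "roll": 1.3, "jaw": 0}])

```text
clock: 1.92
position: [0.468, -0.0485, 0.2504]
tool_rot: [-179.9, -0.0, 87.0]
ft_force: [-0.6, -0.7, -0.6]
finger_gap: 0.007
finger_force: 0.0
```

```bash
python3 - <<'E'
from h import *
s=env.sense();c=camera('wrist');save('w1',c['image']);print(s['clock'],s['position'],s['tool_rot'],s['ft_force'],s['finger_gap'])
E
```

```text
1.9167 [ 0.46800016 -0.04852779  0.25044278] [-1.79945023e+02 -4.05054922e-02  8.69961658e+01] [-0.56845694 -0.65528685 -0.60682678] 0.007174555570438959
```

View pics/w1.png

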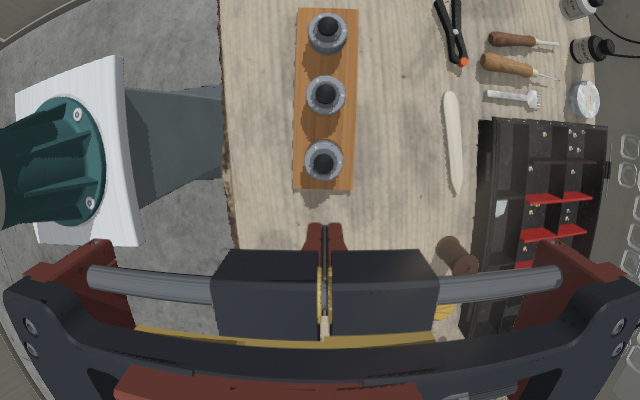

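The wrist view shows the rack with caps at about (328,27), (325,95) and (323,160), rack corners (299,9), (359,10), (352,192), (293,188), and the shut fingers at (325,225).

```bash
python3 - <<'E'
from h import *
s=env.sense();c=camera('wrist');im=c['image']
hsv=cv2.cvtColor(im,cv2.COLOR_RGB2HSV)
for u,v in [(328,27),(325,95),(323,160)]:
    m=np.zeros(im.shape[:2],np.uint8);cv2.circle(m,(u,v),16,255,-1)
    d=((hsv[...,2]<50)&(m>0)).astype(np.uint8)
    n,l,st,ce=cv2.connectedComponentsWithStats(d);i=1+np.argmax(st[1:,4])
    ct=max(cv2.findContours((l==i).astype(np.uint8),cv2.RETR_EXTERNAL,cv2.CHAIN_APPROX_NONE)[0],key=len)[:,0]
    P=np.array([onz(c,p,.062,s) for p in ct])
    print('cap',st[i],ce[i].round(1),onz(c,ce[i],.06,s).round(4),'ext mm',((P.max(0)-P.min(0))*1e3).round(1))
    # box+cap silhouette: not brown
    m2=np.zeros_like(m);cv2.circle(m2,(u,v),26,255,-1)
    g=((hsv[...,1]<75)&(m2>0)).astype(np.uint8)
    g=cv2.morphologyEx(g,cv2.MORPH_OPEN,np.ones((3,3)))
    ct=max(cv2.findContours(g,cv2.RETR_EXTERNAL,cv2.CHAIN_APPROX_NONE)[0],key=len)
    (x,y),r=cv2.minEnclosingCircle(ct);print(' box',(x,y,r),onz(c,(x,y),.04,s).round(4))
br=((hsv[...,0]>5)&(hsv[...,0]<16)&(hsv[...,1]>125)).astype(np.uint8);br[210:]=0;br[:,:270]=0;br[:,390:]=0
ct=max(cv2.findContours(cv2.morphologyEx(br,cv2.MORPH_OPEN,np.ones((3,3))),cv2.RETR_EXTERNAL,cv2.CHAIN_APPROX_NONE)[0],key=cv2.contourArea)[:,0]
P=np.array([onz(c,p,.01,s)[:2] for p in ct],np.float32)
r=cv2.minAreaRect(P);print('rack',r,cv2.boxPoints(r))
ct0=np.array(r[0])
E
```

```text
cap [318  18  21  19 222] [327.1  28.5] [0.4803 0.125  0.06  ] ext mm [22.6 22.5  0. ]
 box (327.5, 33.10606002807617, 21.01569366455078) [0.481  0.1249 0.04  ]
cap [316  86  20  19 243] [325.   96.1] [0.4738 0.0453 0.06  ] ext mm [21.5 20.8  0. ]
 box (325.23077392578125, 95.05769348144531, 20.473785400390625) [0.4742 0.048  0.04  ]
cap [314 155  19  19 257] [323.  165.1] [ 0.4673 -0.0334  0.06  ] ext mm [21.  21.2  0. ]
 box (323.71783447265625, 160.50990295410156, 20.82475471496582) [ 0.4683 -0.0309  0.04  ]
rack ((0.4746392071247101, 0.0478353351354599), (0.24256785213947296, 0.07848988473415375), 85.42025756835938) [[ 0.4258355  -0.06992777]
 [ 0.50407475 -0.07619492]
 [ 0.5234429   0.16559845]
 [ 0.44520366  0.17186558]]
```

Emit:
carry_out(commands=[{"tx": 0.0167, "tz": 0.02, "roll": 0.028, "jaw": 0}, {"tx": 0.0167, "tz": 0.06, "roll": 0.028, "jaw": 0}, {"tx": 0.0167, "tz": 0.1, "roll": 0.028, "jaw": 0}, {"tx": 0.0167, "tz": 0.14, "roll": 0.028, "jaw": 0}, {"tx": 0.0167, "tz": 0.165, "roll": 0.028, "jaw": 0}, {"tx": 0.0167, "tz": 0.176, "roll": 0.028, "jaw": 0}, {"tx": 0.0167, "tz": 0.176, "roll": 0.028, "jaw": 0}, {"tx": 0.0167, "tz": 0.176, "roll": 0.028, "jaw": 0}])

```text
invalid input
```

```bash
python3 - <<'E'
from h import *
s=env.sense();print(s['position'],s['ft_force']);c=camera('scene');s1=camera('side')
save('p1',np.hstack([cv2.resize(c['image'][100:220,200:320],(400,400)),cv2.resize(s1['image'][60:210,180:330],(400,400))]))
E
```

```text
[ 0.46796014 -0.04790566  0.25055918] [1.09102979 0.34083189 0.2594237 ]
```

View pics/p1.png

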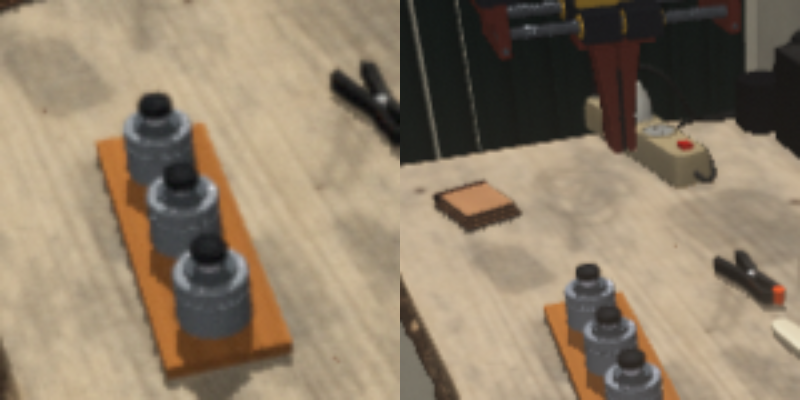

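The move was refused because `ty` was missing. The picture shows all three caps untouched and the fingers still high.

Emit:
carry_out(commands=[{"tx": 0.0165, "ty": 0, "tz": 0.02, "roll": 0.028, "jaw": 0}, {"tx": 0.0165, "ty": 0, "tz": 0.06, "roll": 0.028, "jaw": 0}, {"tx": 0.0165, "ty": 0, "tz": 0.1, "roll": 0.028, "jaw": 0}, {"tx": 0.0165, "ty": 0, "tz": 0.14, "roll": 0.028, "jaw": 0}, {"tx": 0.0165, "ty": 0, "tz": 0.165, "roll": 0.028, "jaw": 0}, {"tx": 0.0165, "ty": 0, "tz": 0.176, "roll": 0.028, "jaw": 0}, {"tx": 0.0165, "ty": 0, "tz": 0.176, "roll": 0.028, "jaw": 0}, {"tx": 0.0165, "ty": 0, "tz": 0.176, "roll": 0.028, "jaw": 0}])

```text
clock: 2.78
position: [0.469, -0.032, 0.0745]
tool_rot: [-179.9, -0.0, 85.5]
ft_force: [-0.1, -0.3, -0.1]
finger_gap: 0.007
finger_force: 0.0
```

```bash
python3 - <<'E'
from h import *
s=env.sense();print(s['position'],s['tool_rot'],s['ft_force'])
c=camera('wrist');p1=camera('scene');s1=camera('side')
save('p2',np.hstack([cv2.resize(p1['image'][110:210,210:310],(400,400)),cv2.resize(s1['image'][130:230,220:320],(400,400))]))
E
```

```text
[ 0.46904805 -0.03198958  0.07445767] [-1.79919840e+02 -7.05440497e-03  8.54869859e+01] [-0.09678709 -0.30131985 -0.14632544]
```

View pics/p2.png

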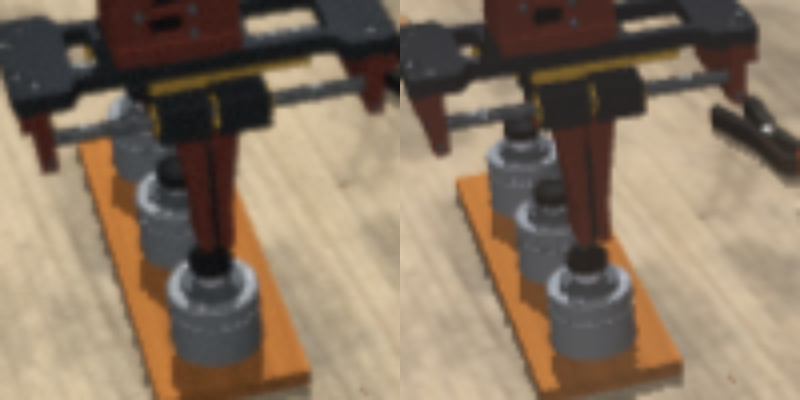

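Both views show the shut fingertips just above the right cap and centred on it. Now I'll step down and read the force.

Emit:
carry_out(commands=[{"tx": -0.0005, "ty": -0.001, "tz": 0.004, "roll": 0, "jaw": 0}, {"tx": -0.0005, "ty": -0.001, "tz": 0.006, "roll": 0, "jaw": 0}, {"tx": -0.0005, "ty": -0.001, "tz": 0.006, "roll": 0, "jaw": 0}])

```text
clock: 3.18
position: [0.4684, -0.0332, 0.0688]
tool_rot: [180.0, 0.0, 85.4]
ft_force: [-0.8, 0.4, 0.6]
finger_gap: 0.006
finger_force: 0.0
```

Emit:
carry_out(commands=[{"tx": 0, "ty": 0, "tz": 0.0005, "roll": 0, "jaw": 0}, {"tx": 0, "ty": 0, "tz": 0.0005, "roll": 0, "jaw": 0}])

```text
clock: 3.35
position: [0.4684, -0.0332, 0.0683]
tool_rot: [180.0, 0.0, 85.4]
ft_force: [-1.1, 0.2, -0.1]
finger_gap: 0.006
finger_force: 0.0
```

Emit:
carry_out(commands=[{"tx": 0, "ty": 0, "tz": 0.0005, "roll": 0, "jaw": 0}, {"tx": 0, "ty": 0, "tz": 0.0005, "roll": 0, "jaw": 0}])

```text
clock: 3.52
position: [0.4684, -0.0332, 0.0676]
tool_rot: [-180.0, 0.0, 85.4]
ft_force: [-0.7, 0.7, -0.4]
finger_gap: 0.009
finger_force: 0.0
```

Emit:
carry_out(commands=[{"tx": 0, "ty": 0, "tz": 0.0005, "roll": 0, "jaw": 0}, {"tx": 0, "ty": 0, "tz": 0.0005, "roll": 0, "jaw": 0}])

```text
clock: 3.68
position: [0.4684, -0.0332, 0.0671]
tool_rot: [-180.0, 0.0, 85.4]
ft_force: [-0.6, 0.1, -0.0]
finger_gap: 0.005
finger_force: 0.0
```

Emit:
carry_out(commands=[{"tx": 0, "ty": 0, "tz": 0.0005, "roll": 0, "jaw": 0}, {"tx": 0, "ty": 0, "tz": 0.0005, "roll": 0, "jaw": 0}])

```text
clock: 3.85
position: [0.4684, -0.0332, 0.0666]
tool_rot: [-180.0, 0.0, 85.4]
ft_force: [0.2, 0.7, 0.3]
finger_gap: 0.005
finger_force: 0.2
```

Emit:
carry_out(commands=[{"tx": 0, "ty": 0, "tz": 0.0005, "roll": 0, "jaw": 0}, {"tx": 0, "ty": 0, "tz": 0.0005, "roll": 0, "jaw": 0}])

```text
clock: 4.02
position: [0.4685, -0.0332, 0.0663]
tool_rot: [180.0, 0.0, 85.4]
ft_force: [-0.6, 0.9, 3.6]
finger_gap: 0.001
finger_force: 1.6
```

Emit:
carry_out(commands=[{"tx": 0, "ty": 0, "tz": 0.0005, "roll": 0, "jaw": 0}, {"tx": 0, "ty": 0, "tz": 0.0005, "roll": 0, "jaw": 0}])

```text
clock: 4.18
position: [0.4685, -0.0332, 0.0659]
tool_rot: [180.0, 0.0, 85.4]
ft_force: [-0.1, 0.8, 5.6]
finger_gap: 0.003
finger_force: 2.9
```

Emit:
carry_out(commands=[{"tx": 0, "ty": 0, "tz": 0.0005, "roll": 0, "jaw": 0}, {"tx": 0, "ty": 0, "tz": 0.0005, "roll": 0, "jaw": 0}])

```text
clock: 4.35
position: [0.4685, -0.0332, 0.0655]
tool_rot: [180.0, 0.0, 85.4]
ft_force: [-1.3, 0.6, 7.1]
finger_gap: 0.009
finger_force: 3.8
```

Emit:
carry_out(commands=[{"tx": 0, "ty": 0, "tz": 0.0005, "roll": 0, "jaw": 0}, {"tx": 0, "ty": 0, "tz": 0.0005, "roll": 0, "jaw": 0}])

```text
clock: 4.52
position: [0.4685, -0.0332, 0.0651]
tool_rot: [180.0, 0.0, 85.4]
ft_force: [-1.8, 0.6, 9.3]
finger_gap: 0.004
finger_force: 4.3
```

Emit:
carry_out(commands=[{"tx": 0, "ty": 0, "tz": 0.0005, "roll": 0, "jaw": 0}, {"tx": 0, "ty": 0, "tz": 0.0005, "roll": 0, "jaw": 0}])

```text
clock: 4.68
position: [0.4685, -0.0332, 0.0646]
tool_rot: [180.0, 0.0, 85.4]
ft_force: [-1.8, 0.0, 9.2]
finger_gap: 0.002
finger_force: 4.4
```

Emit:
carry_out(commands=[{"tx": 0, "ty": 0, "tz": 0.0005, "roll": 0, "jaw": 0}, {"tx": 0, "ty": 0, "tz": 0.0005, "roll": 0, "jaw": 0}])

```text
clock: 4.85
position: [0.4685, -0.0332, 0.0641]
tool_rot: [180.0, 0.0, 85.4]
ft_force: [-1.8, -0.6, 7.0]
finger_gap: 0.008
finger_force: 3.7
```

Emit:
carry_out(commands=[{"tx": 0, "ty": 0, "tz": 0.0005, "roll": 0, "jaw": 0}, {"tx": 0, "ty": 0, "tz": 0.001, "roll": 0, "jaw": 0}, {"tx": 0, "ty": 0, "tz": 0.001, "roll": 0, "jaw": 0}])

```text
clock: 5.1
position: [0.4684, -0.0332, 0.0626]
tool_rot: [-180.0, 0.0, 85.4]
ft_force: [0.2, -0.3, 0.3]
finger_gap: 0.01
finger_force: 0.0
```

Emit:
carry_out(commands=[{"tx": 0, "ty": 0, "tz": 0.0005, "roll": 0, "jaw": 0}, {"tx": 0, "ty": 0, "tz": 0.0008, "roll": 0, "jaw": 0}, {"tx": 0, "ty": 0, "tz": 0.0008, "roll": 0, "jaw": 0}])

```text
clock: 5.35
position: [0.4683, -0.0332, 0.0617]
tool_rot: [-180.0, 0.0, 85.4]
ft_force: [-0.1, 0.6, -0.9]
finger_gap: 0.004
finger_force: 0.0
```

The right switch clicked, with a peak of about 9.3 N. Next is the middle one.

Emit:
carry_out(commands=[{"tx": 0, "ty": 0, "tz": -0.025, "roll": 0, "jaw": 0}, {"tx": 0.04, "ty": 0, "tz": -0.025, "roll": 0, "jaw": 0}, {"tx": 0.0805, "ty": -0.0005, "tz": -0.025, "roll": 0, "jaw": 0}, {"tx": 0.0805, "ty": -0.0005, "tz": -0.015, "roll": 0, "jaw": 0}, {"tx": 0.0805, "ty": -0.0005, "tz": -0.0085, "roll": 0, "jaw": 0}, {"tx": 0.0805, "ty": -0.0005, "tz": -0.0065, "roll": 0, "jaw": 0}, {"tx": 0.0805, "ty": -0.0005, "tz": -0.0065, "roll": 0, "jaw": 0}])

```text
clock: 5.93
position: [0.4735, 0.0465, 0.0676]
tool_rot: [-179.9, 0.0, 85.4]
ft_force: [0.2, -0.6, -0.2]
finger_gap: 0.003
finger_force: 0.0
```

Emit:
carry_out(commands=[{"tx": 0, "ty": 0, "tz": 0.0005, "roll": 0, "jaw": 0}, {"tx": 0, "ty": 0, "tz": 0.0005, "roll": 0, "jaw": 0}])

```text
clock: 6.1
position: [0.4744, 0.0462, 0.0679]
tool_rot: [-180.0, 0.0, 85.3]
ft_force: [0.1, -0.2, 0.2]
finger_gap: 0.001
finger_force: 0.0
```

Emit:
carry_out(commands=[{"tx": 0, "ty": 0, "tz": 0.0005, "roll": 0, "jaw": 0}, {"tx": 0, "ty": 0, "tz": 0.0005, "roll": 0, "jaw": 0}])

```text
clock: 6.27
position: [0.4745, 0.0465, 0.0675]
tool_rot: [180.0, 0.0, 85.4]
ft_force: [-0.9, -0.6, -0.2]
finger_gap: 0.005
finger_force: 0.0
```

Emit:
carry_out(commands=[{"tx": 0, "ty": 0, "tz": 0.0005, "roll": 0, "jaw": 0}, {"tx": 0, "ty": 0, "tz": 0.0005, "roll": 0, "jaw": 0}])

```text
clock: 6.43
position: [0.4744, 0.0469, 0.0669]
tool_rot: [180.0, 0.0, 85.4]
ft_force: [0.2, -0.0, -0.2]
finger_gap: 0.006
finger_force: 0.0
```

Emit:
carry_out(commands=[{"tx": 0, "ty": 0, "tz": 0.0005, "roll": 0, "jaw": 0}, {"tx": 0, "ty": 0, "tz": 0.0005, "roll": 0, "jaw": 0}])

```text
clock: 6.6
position: [0.4743, 0.0471, 0.0663]
tool_rot: [-180.0, 0.0, 85.4]
ft_force: [-0.0, -0.0, -0.5]
finger_gap: 0.005
finger_force: 0.0
```

Emit:
carry_out(commands=[{"tx": 0, "ty": 0, "tz": 0.0005, "roll": 0, "jaw": 0}, {"tx": 0, "ty": 0, "tz": 0.0005, "roll": 0, "jaw": 0}])

```text
clock: 6.77
position: [0.4743, 0.0472, 0.0658]
tool_rot: [-180.0, 0.0, 85.4]
ft_force: [0.2, 0.1, 0.4]
finger_gap: 0.006
finger_force: 0.0
```

Emit:
carry_out(commands=[{"tx": 0, "ty": 0, "tz": 0.0005, "roll": 0, "jaw": 0}, {"tx": 0, "ty": 0, "tz": 0.0005, "roll": 0, "jaw": 0}])

```text
clock: 6.93
position: [0.4743, 0.0472, 0.0653]
tool_rot: [-180.0, 0.0, 85.4]
ft_force: [-0.1, -0.4, 0.4]
finger_gap: 0.003
finger_force: 0.0
```

Emit:
carry_out(commands=[{"tx": 0, "ty": 0, "tz": 0.0005, "roll": 0, "jaw": 0}, {"tx": 0, "ty": 0, "tz": 0.0005, "roll": 0, "jaw": 0}])

```text
clock: 7.1
position: [0.4743, 0.0471, 0.0648]
tool_rot: [-180.0, 0.0, 85.4]
ft_force: [-0.1, 0.3, 0.8]
finger_gap: 0.002
finger_force: 0.0
```

Emit:
carry_out(commands=[{"tx": 0, "ty": 0, "tz": 0.0005, "roll": 0, "jaw": 0}, {"tx": 0, "ty": 0, "tz": 0.0005, "roll": 0, "jaw": 0}])

```text
clock: 7.27
position: [0.4743, 0.0471, 0.0643]
tool_rot: [-180.0, 0.0, 85.4]
ft_force: [1.2, 0.0, -0.1]
finger_gap: 0.007
finger_force: 0.0
```

Emit:
carry_out(commands=[{"tx": 0, "ty": 0, "tz": 0.0005, "roll": 0, "jaw": 0}, {"tx": 0, "ty": 0, "tz": 0.0005, "roll": 0, "jaw": 0}])

```text
clock: 7.43
position: [0.4744, 0.0471, 0.0638]
tool_rot: [180.0, 0.0, 85.4]
ft_force: [-0.3, 0.3, 0.0]
finger_gap: 0.003
finger_force: 0.2
```

Emit:
carry_out(commands=[{"tx": 0, "ty": 0, "tz": 0.0005, "roll": 0, "jaw": 0}, {"tx": 0, "ty": 0, "tz": 0.0005, "roll": 0, "jaw": 0}])

```text
clock: 7.6
position: [0.4744, 0.0471, 0.0634]
tool_rot: [180.0, 0.0, 85.4]
ft_force: [-0.5, -0.1, 1.2]
finger_gap: 0.001
finger_force: 0.8
```

Emit:
carry_out(commands=[{"tx": 0, "ty": 0, "tz": 0.0005, "roll": 0, "jaw": 0}, {"tx": 0, "ty": 0, "tz": 0.0005, "roll": 0, "jaw": 0}])

```text
clock: 7.77
position: [0.4744, 0.0471, 0.0629]
tool_rot: [180.0, 0.0, 85.4]
ft_force: [-0.6, -1.1, 2.8]
finger_gap: 0.006
finger_force: 1.3
```

Emit:
carry_out(commands=[{"tx": 0, "ty": 0, "tz": 0.0005, "roll": 0, "jaw": 0}, {"tx": 0, "ty": 0, "tz": 0.0005, "roll": 0, "jaw": 0}])

```text
clock: 7.93
position: [0.4744, 0.0471, 0.0624]
tool_rot: [180.0, 0.0, 85.4]
ft_force: [-0.1, -0.6, 2.7]
finger_gap: 0.004
finger_force: 1.5
```

Emit:
carry_out(commands=[{"tx": 0, "ty": 0, "tz": 0.0005, "roll": 0, "jaw": 0}, {"tx": 0, "ty": 0, "tz": 0.0005, "roll": 0, "jaw": 0}])

```text
clock: 8.1
position: [0.4744, 0.0471, 0.0618]
tool_rot: [180.0, 0.0, 85.4]
ft_force: [-0.1, 0.1, 2.9]
finger_gap: 0.004
finger_force: 1.4
```

Emit:
carry_out(commands=[{"tx": 0, "ty": 0, "tz": 0.0005, "roll": 0, "jaw": 0}, {"tx": 0, "ty": 0, "tz": 0.0005, "roll": 0, "jaw": 0}])

```text
clock: 8.27
position: [0.4744, 0.0471, 0.0613]
tool_rot: [180.0, 0.0, 85.4]
ft_force: [-0.7, 0.0, 2.0]
finger_gap: 0.002
finger_force: 0.9
```

Emit:
carry_out(commands=[{"tx": 0, "ty": 0, "tz": 0.0005, "roll": 0, "jaw": 0}, {"tx": 0, "ty": 0, "tz": 0.001, "roll": 0, "jaw": 0}, {"tx": 0, "ty": 0, "tz": 0.0015, "roll": 0, "jaw": 0}, {"tx": 0, "ty": 0, "tz": 0.002, "roll": 0, "jaw": 0}, {"tx": 0, "ty": 0, "tz": 0.002, "roll": 0, "jaw": 0}])

```text
clock: 8.68
position: [0.4742, 0.0471, 0.0592]
tool_rot: [-180.0, 0.0, 85.4]
ft_force: [0.1, 0.9, 0.4]
finger_gap: 0.002
finger_force: 0.0
```

Emit:
carry_out(commands=[{"tx": 0, "ty": 0, "tz": -0.027, "roll": 0, "jaw": 0}, {"tx": 0.04, "ty": 0, "tz": -0.027, "roll": 0, "jaw": 0}, {"tx": 0.079, "ty": 0.0003, "tz": -0.027, "roll": 0, "jaw": 0}, {"tx": 0.079, "ty": 0.0003, "tz": -0.018, "roll": 0, "jaw": 0}, {"tx": 0.079, "ty": 0.0003, "tz": -0.011, "roll": 0, "jaw": 0}, {"tx": 0.079, "ty": 0.0003, "tz": -0.009, "roll": 0, "jaw": 0}, {"tx": 0.079, "ty": 0.0003, "tz": -0.009, "roll": 0, "jaw": 0}])

```text
clock: 9.27
position: [0.4796, 0.1249, 0.0673]
tool_rot: [-179.8, 0.1, 85.4]
ft_force: [0.0, 0.1, 0.2]
finger_gap: 0.003
finger_force: 0.0
```

Emit:
carry_out(commands=[{"tx": 0, "ty": 0, "tz": 0.0005, "roll": 0, "jaw": 0}, {"tx": 0, "ty": 0, "tz": 0.0005, "roll": 0, "jaw": 0}])

```text
clock: 9.43
position: [0.4808, 0.1249, 0.0677]
tool_rot: [-180.0, 0.0, 85.3]
ft_force: [-0.1, 0.7, 0.7]
finger_gap: 0.005
finger_force: 0.0
```

Emit:
carry_out(commands=[{"tx": 0, "ty": 0, "tz": 0.0005, "roll": 0, "jaw": 0}, {"tx": 0, "ty": 0, "tz": 0.0005, "roll": 0, "jaw": 0}])

```text
clock: 9.6
position: [0.4811, 0.1253, 0.0675]
tool_rot: [180.0, 0.0, 85.4]
ft_force: [-0.2, -0.4, 0.1]
finger_gap: 0.008
finger_force: 0.0
```

Emit:
carry_out(commands=[{"tx": 0, "ty": 0, "tz": 0.0005, "roll": 0, "jaw": 0}, {"tx": 0, "ty": 0, "tz": 0.0005, "roll": 0, "jaw": 0}])

```text
clock: 9.77
position: [0.481, 0.1257, 0.0669]
tool_rot: [180.0, 0.0, 85.4]
ft_force: [0.1, -0.2, -1.3]
finger_gap: 0.005
finger_force: 0.0
```

Emit:
carry_out(commands=[{"tx": 0, "ty": 0, "tz": 0.0005, "roll": 0, "jaw": 0}, {"tx": 0, "ty": 0, "tz": 0.0005, "roll": 0, "jaw": 0}])

```text
clock: 9.93
position: [0.4811, 0.1258, 0.0664]
tool_rot: [180.0, 0.0, 85.4]
ft_force: [0.1, 0.1, 0.3]
finger_gap: 0.005
finger_force: 0.3
```

Emit:
carry_out(commands=[{"tx": 0, "ty": 0, "tz": 0.0005, "roll": 0, "jaw": 0}, {"tx": 0, "ty": 0, "tz": 0.0005, "roll": 0, "jaw": 0}])

```text
clock: 10.1
position: [0.4811, 0.1258, 0.066]
tool_rot: [180.0, 0.0, 85.4]
ft_force: [-1.0, -0.2, 3.5]
finger_gap: 0.007
finger_force: 1.4
```

Emit:
carry_out(commands=[{"tx": 0, "ty": 0, "tz": 0.0005, "roll": 0, "jaw": 0}, {"tx": 0, "ty": 0, "tz": 0.0005, "roll": 0, "jaw": 0}])

```text
clock: 10.27
position: [0.4811, 0.1258, 0.0655]
tool_rot: [180.0, 0.0, 85.4]
ft_force: [-0.3, -1.7, 4.3]
finger_gap: 0.002
finger_force: 2.3
```

Emit:
carry_out(commands=[{"tx": 0, "ty": 0, "tz": 0.0005, "roll": 0, "jaw": 0}, {"tx": 0, "ty": 0, "tz": 0.0005, "roll": 0, "jaw": 0}])

```text
clock: 10.43
position: [0.4811, 0.1258, 0.065]
tool_rot: [180.0, 0.0, 85.4]
ft_force: [-0.3, -1.2, 5.2]
finger_gap: 0.008
finger_force: 2.8
```

Emit:
carry_out(commands=[{"tx": 0, "ty": 0, "tz": 0.0005, "roll": 0, "jaw": 0}, {"tx": 0, "ty": 0, "tz": 0.0005, "roll": 0, "jaw": 0}])

```text
clock: 10.6
position: [0.4811, 0.1258, 0.0645]
tool_rot: [180.0, 0.0, 85.4]
ft_force: [-0.7, -1.9, 6.1]
finger_gap: 0.004
finger_force: 2.8
```

Emit:
carry_out(commands=[{"tx": 0, "ty": 0, "tz": 0.0005, "roll": 0, "jaw": 0}, {"tx": 0, "ty": 0, "tz": 0.001, "roll": 0, "jaw": 0}, {"tx": 0, "ty": 0, "tz": 0.0015, "roll": 0, "jaw": 0}, {"tx": 0, "ty": 0, "tz": 0.002, "roll": 0, "jaw": 0}, {"tx": 0, "ty": 0, "tz": 0.0025, "roll": 0, "jaw": 0}, {"tx": 0, "ty": 0, "tz": 0.0028, "roll": 0, "jaw": 0}, {"tx": 0, "ty": 0, "tz": 0.0028, "roll": 0, "jaw": 0}])

```text
clock: 11.18
position: [0.4808, 0.1259, 0.0613]
tool_rot: [-180.0, 0.0, 85.4]
ft_force: [0.1, -0.2, -0.1]
finger_gap: 0.005
finger_force: 0.0
```

Emit:
carry_out(commands=[{"tx": 0, "ty": 0, "tz": -0.04, "roll": 0, "jaw": 0}, {"tx": 0, "ty": 0, "tz": -0.08, "roll": 0, "jaw": 0}, {"tx": 0, "ty": 0, "tz": -0.12, "roll": 0, "jaw": 0.5}, {"tx": 0, "ty": 0, "tz": -0.16, "roll": 0, "jaw": 1}, {"tx": -0.479, "ty": 0.089, "tz": -0.19, "roll": 0, "jaw": 1}, {"tx": -0.479, "ty": 0.089, "tz": -0.19, "roll": 0, "jaw": 1}, {"tx": -0.479, "ty": 0.089, "tz": -0.19, "roll": 0, "jaw": 1}, {"tx": -0.479, "ty": 0.089, "tz": -0.19, "roll": 0, "jaw": 1}, {"tx": -0.479, "ty": 0.089, "tz": -0.19, "roll": 0, "jaw": 1}, {"tx": -0.479, "ty": 0.089, "tz": -0.19, "roll": 0, "jaw": 1}, {"tx": -0.479, "ty": 0.089, "tz": -0.19, "roll": 0, "jaw": 1}, {"tx": -0.479, "ty": 0.089, "tz": -0.19, "roll": 0, "jaw": 1}, {"tx": -0.479, "ty": 0.089, "tz": -0.19, "roll": 0, "jaw": 1}, {"tx": -0.479, "ty": 0.089, "tz": -0.19, "roll": 0, "jaw": 1}, {"tx": -0.479, "ty": 0.089, "tz": -0.19, "roll": 0, "jaw": 1}, {"tx": -0.479, "ty": 0.089, "tz": -0.19, "roll": 0, "jaw": 1}, {"tx": -0.479, "ty": 0.089, "tz": -0.19, "roll": 0, "jaw": 1}, {"tx": -0.479, "ty": 0.089, "tz": -0.19, "roll": 0, "jaw": 1}, {"tx": -0.479, "ty": 0.089, "tz": -0.19, "roll": 0, "jaw": 1}, {"tx": -0.479, "ty": 0.089, "tz": -0.19, "roll": 0, "jaw": 1}])

```text
clock: 12.85
position: [0.5311, -0.3571, 0.2513]
tool_rot: [-179.9, -0.1, 85.5]
ft_force: [-0.9, 0.4, -0.0]
finger_gap: 0.999
finger_force: 0.0
```

```bash
python3 - <<'E'
from h import *
s=env.sense();c=camera('wrist');save('w2',c['image']);print(s['clock'],s['position'],s['tool_rot'])
E
```

```text
12.85 [ 0.53109107 -0.35707421  0.25127714] [-1.79946198e+02 -5.98821181e-02  8.54730912e+01]
```

View pics/w2.png

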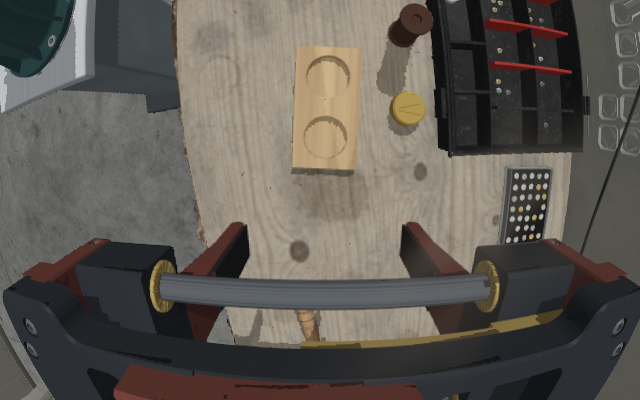

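The wrist view shows the tray at about (298,46)–(354,169), with pocket rims around (328,76) and (325,136).

```bash
python3 - <<'E'
from h import *
s=env.sense();c=camera('wrist');im=c['image'];hsv=cv2.cvtColor(im,cv2.COLOR_RGB2HSV)
m=((hsv[...,0]>8)&(hsv[...,0]<24)&(hsv[...,1]>85)&(hsv[...,2]>90)).astype(np.uint8);m[200:]=0;m[:,:260]=0;m[:,375:]=0
m=cv2.morphologyEx(m,cv2.MORPH_OPEN,np.ones((3,3)))
ct=max(cv2.findContours(m,cv2.RETR_EXTERNAL,cv2.CHAIN_APPROX_NONE)[0],key=cv2.contourArea)[:,0]
P=np.array([onz(c,p,.012,s)[:2] for p in ct],np.float32)
r=cv2.minAreaRect(P);print(r,cv2.boxPoints(r).round(4))
for uv in [(298,46),(361,48),(354,169),(293,165)]:print(onz(c,uv,.012,s)[:2].round(4))
g=cv2.GaussianBlur(cv2.cvtColor(im,cv2.COLOR_RGB2GRAY),(3,3),0)
h=cv2.HoughCircles(g[30:180,285:370],cv2.HOUGH_GRADIENT,1,40,param1=60,param2=12,minRadius=18,maxRadius=26)
for x,y,rr in h[0]:
  u=(x+285,y+30);print(u,rr,onz(c,u,.012,s)[:2].round(4))
E
```

```text
((0.5404528379440308, -0.274914026260376), (0.1591925472021103, 0.08236221224069595), 83.15592956542969) [[ 0.4901 -0.349 ]
 [ 0.5719 -0.3589]
 [ 0.5908 -0.2008]
 [ 0.5091 -0.191 ]]
[ 0.5108 -0.1907]
[ 0.5914 -0.1994]
[ 0.5706 -0.3581]
[ 0.491  -0.3464]
(np.float32(324.5), np.float32(138.5)) 22.1 [ 0.535  -0.3151]
(np.float32(328.5), np.float32(75.5)) 20.8 [ 0.5466 -0.2337]
```

Emit:
carry_out(commands=[{"tx": 0.32, "ty": -0.0884, "tz": 0, "roll": 0, "jaw": 1}, {"tx": 0.32, "ty": -0.0884, "tz": 0, "roll": 0, "jaw": 1}, {"tx": 0.32, "ty": -0.0884, "tz": 0, "roll": 0, "jaw": 1}, {"tx": 0.32, "ty": -0.0884, "tz": 0, "roll": 0, "jaw": 1}, {"tx": 0.32, "ty": -0.0884, "tz": 0, "roll": 0, "jaw": 1}, {"tx": 0.32, "ty": -0.0884, "tz": 0, "roll": 0, "jaw": 1}, {"tx": 0.32, "ty": -0.0884, "tz": 0, "roll": 0, "jaw": 1}, {"tx": 0.32, "ty": -0.0884, "tz": 0, "roll": 0, "jaw": 1}, {"tx": 0.32, "ty": -0.0884, "tz": 0.04, "roll": 0, "jaw": 1}, {"tx": 0.32, "ty": -0.0884, "tz": 0.08, "roll": 0, "jaw": 1}, {"tx": 0.32, "ty": -0.0884, "tz": 0.11, "roll": 0, "jaw": 1}, {"tx": 0.32, "ty": -0.0884, "tz": 0.12, "roll": 0, "jaw": 1}, {"tx": 0.32, "ty": -0.0884, "tz": 0.12, "roll": 0, "jaw": 1}, {"tx": 0.32, "ty": -0.0884, "tz": 0.12, "roll": 0, "jaw": 1}, {"tx": 0.32, "ty": -0.0884, "tz": 0.12, "roll": 0, "jaw": 1}])

```text
clock: 14.2
position: [0.4697, -0.0325, 0.1327]
tool_rot: [179.9, 0.0, 85.5]
ft_force: [-0.1, 0.3, -0.3]
finger_gap: 0.998
finger_force: 0.0
```

Emit:
carry_out(commands=[{"tx": 0.001, "ty": -0.0015, "tz": 0.03, "roll": 0, "jaw": 1}, {"tx": 0.001, "ty": -0.0015, "tz": 0.06, "roll": 0, "jaw": 1}, {"tx": 0.001, "ty": -0.0015, "tz": 0.085, "roll": 0, "jaw": 1}, {"tx": 0.001, "ty": -0.0015, "tz": 0.105, "roll": 0, "jaw": 1}, {"tx": 0.001, "ty": -0.0015, "tz": 0.115, "roll": 0, "jaw": 1}, {"tx": 0.001, "ty": -0.0015, "tz": 0.115, "roll": 0, "jaw": 1}, {"tx": 0.001, "ty": -0.0015, "tz": 0.115, "roll": 0, "jaw": 1}, {"tx": 0.001, "ty": -0.0015, "tz": 0.115, "roll": 0, "jaw": 1}])

```text
clock: 14.87
position: [0.4689, -0.0319, 0.0179]
tool_rot: [179.8, 0.0, 85.4]
ft_force: [-0.2, -0.3, -0.4]
finger_gap: 0.998
finger_force: 0.0
```

Emit:
carry_out(commands=[{"tx": 0, "ty": 0, "tz": 0, "roll": 0, "jaw": 0.62}, {"tx": 0, "ty": 0, "tz": 0, "roll": 0, "jaw": 0.62}, {"tx": 0, "ty": 0, "tz": 0, "roll": 0, "jaw": 0.58}, {"tx": 0, "ty": 0, "tz": 0, "roll": 0, "jaw": 0.55}, {"tx": 0, "ty": 0, "tz": 0, "roll": 0, "jaw": 0.52}, {"tx": 0, "ty": 0, "tz": 0, "roll": 0, "jaw": 0.4}, {"tx": 0, "ty": 0, "tz": 0, "roll": 0, "jaw": 0.4}, {"tx": 0, "ty": 0, "tz": 0, "roll": 0, "jaw": 0.4}], force=20)

```text
clock: 15.53
position: [0.4675, -0.0316, 0.0166]
tool_rot: [180.0, 0.0, 85.4]
ft_force: [-0.2, -0.1, 1.8]
finger_gap: 0.542
finger_force: 20.0
```

Emit:
carry_out(commands=[{"tx": 0, "ty": 0, "tz": -0.01, "roll": 0, "jaw": 0.4}, {"tx": 0, "ty": 0, "tz": -0.03, "roll": 0, "jaw": 0.4}, {"tx": 0, "ty": 0, "tz": -0.06, "roll": 0, "jaw": 0.4}, {"tx": 0, "ty": 0, "tz": -0.09, "roll": 0, "jaw": 0.4}, {"tx": -0.025, "ty": 0.012, "tz": -0.1, "roll": 0, "jaw": 0.4}, {"tx": -0.06, "ty": 0.028, "tz": -0.1, "roll": 0, "jaw": 0.4}, {"tx": -0.095, "ty": 0.045, "tz": -0.1, "roll": 0, "jaw": 0.4}, {"tx": -0.13, "ty": 0.062, "tz": -0.1, "roll": 0, "jaw": 0.4}, {"tx": -0.165, "ty": 0.079, "tz": -0.1, "roll": 0, "jaw": 0.4}, {"tx": -0.188, "ty": 0.09, "tz": -0.1, "roll": 0, "jaw": 0.4}, {"tx": -0.1968, "ty": 0.094, "tz": -0.09, "roll": 0, "jaw": 0.4}, {"tx": -0.1968, "ty": 0.094, "tz": -0.06, "roll": 0, "jaw": 0.4}, {"tx": -0.1968, "ty": 0.094, "tz": -0.04, "roll": 0, "jaw": 0.4}, {"tx": -0.1968, "ty": 0.094, "tz": -0.03, "roll": 0, "jaw": 0.4}, {"tx": -0.1968, "ty": 0.094, "tz": -0.03, "roll": 0, "jaw": 0.4}, {"tx": -0.1968, "ty": 0.094, "tz": -0.03, "roll": 0, "jaw": 0.4}])

```text
clock: 16.87
position: [0.5446, -0.2343, 0.0459]
tool_rot: [-179.9, -0.1, 85.4]
ft_force: [0.2, -0.2, -3.3]
finger_gap: 0.541
finger_force: 20.0
```

```bash
python3 - <<'E'
from h import *
s=env.sense();print(s['position'],s['finger_gap'],s['ft_force']);c=camera('scene');s1=camera('side')
save('p3',np.hstack([cv2.resize(c['image'][200:320,300:420],(400,400)),cv2.resize(s1['image'][200:350,290:440],(400,400))]))
E
```

```text
[ 0.54455472 -0.23425604  0.04593383] 0.5413502959300772 [ 0.16301728 -0.20433108 -3.31678644]
```

View pics/p3.png

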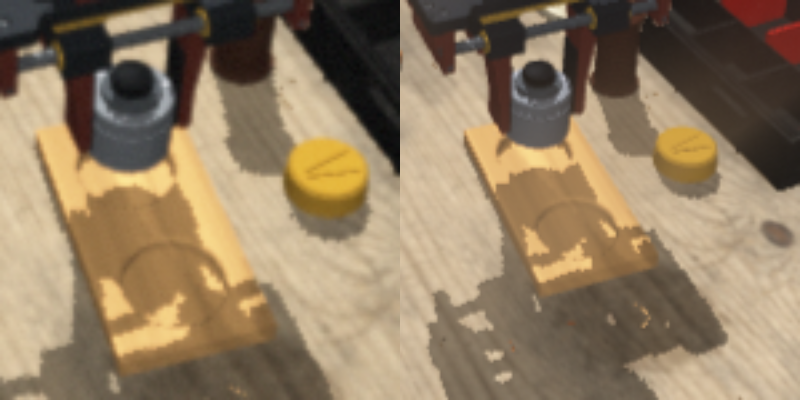

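Both views show the switch upright in the grip over the left pocket. Lowering it now.

Emit:
carry_out(commands=[{"tx": -0.0007, "ty": 0.0007, "tz": 0.008, "roll": 0, "jaw": 0.4}, {"tx": -0.0007, "ty": 0.0007, "tz": 0.016, "roll": 0, "jaw": 0.4}, {"tx": -0.0007, "ty": 0.0007, "tz": 0.02, "roll": 0, "jaw": 0.4}, {"tx": -0.0007, "ty": 0.0007, "tz": 0.024, "roll": 0, "jaw": 0.4}, {"tx": -0.0007, "ty": 0.0007, "tz": 0.027, "roll": 0, "jaw": 0.4}, {"tx": -0.0007, "ty": 0.0007, "tz": 0.028, "roll": 0, "jaw": 0.4}, {"tx": -0.0007, "ty": 0.0007, "tz": 0.028, "roll": 0, "jaw": 0.4}, {"tx": -0.0007, "ty": 0.0007, "tz": 0.028, "roll": 0, "jaw": 0.4}])

```text
clock: 17.63
position: [0.5461, -0.2361, 0.0186]
tool_rot: [-180.0, 0.0, 85.4]
ft_force: [0.6, 0.2, -3.4]
finger_gap: 0.546
finger_force: 20.0
```

Emit:
carry_out(commands=[{"tx": 0, "ty": 0, "tz": 0.001, "roll": 0, "jaw": 0.4}, {"tx": 0, "ty": 0, "tz": 0.001, "roll": 0, "jaw": 0.4}, {"tx": 0, "ty": 0, "tz": 0.001, "roll": 0, "jaw": 0.4}])

```text
clock: 17.88
position: [0.5461, -0.2361, 0.0177]
tool_rot: [180.0, 0.0, 85.4]
ft_force: [0.3, -0.3, -2.7]
finger_gap: 0.542
finger_force: 20.0
```

Emit:
carry_out(commands=[{"tx": 0, "ty": 0, "tz": 0.0008, "roll": 0, "jaw": 0.4}, {"tx": 0, "ty": 0, "tz": 0.0008, "roll": 0, "jaw": 0.4}, {"tx": 0, "ty": 0, "tz": 0.0008, "roll": 0, "jaw": 0.4}])

```text
clock: 18.13
position: [0.546, -0.236, 0.0168]
tool_rot: [-180.0, 0.0, 85.4]
ft_force: [-0.3, -0.4, -2.7]
finger_gap: 0.54
finger_force: 20.0
```

Emit:
carry_out(commands=[{"tx": 0, "ty": 0, "tz": 0.0006, "roll": 0, "jaw": 0.4}, {"tx": 0, "ty": 0, "tz": 0.0012, "roll": 0, "jaw": 0.4}, {"tx": 0, "ty": 0, "tz": 0.0012, "roll": 0, "jaw": 0.4}, {"tx": 0, "ty": 0, "tz": 0.0012, "roll": 0, "jaw": 0.4}])

```text
clock: 18.47
position: [0.5461, -0.2361, 0.0157]
tool_rot: [180.0, 0.0, 85.4]
ft_force: [0.4, -0.2, -2.0]
finger_gap: 0.545
finger_force: 20.0
```

Emit:
carry_out(commands=[{"tx": 0, "ty": 0, "tz": 0, "roll": 0, "jaw": 0.58}, {"tx": 0, "ty": 0, "tz": 0, "roll": 0, "jaw": 0.62}, {"tx": 0, "ty": 0, "tz": 0, "roll": 0, "jaw": 0.75}, {"tx": 0, "ty": 0, "tz": 0, "roll": 0, "jaw": 0.95}, {"tx": 0, "ty": 0, "tz": 0, "roll": 0, "jaw": 0.95}, {"tx": 0, "ty": 0, "tz": -0.02, "roll": 0, "jaw": 0.95}, {"tx": 0, "ty": 0, "tz": -0.06, "roll": 0, "jaw": 0.95}, {"tx": 0, "ty": 0, "tz": -0.1, "roll": 0, "jaw": 0.95}, {"tx": 0, "ty": 0, "tz": -0.12, "roll": 0, "jaw": 1}, {"tx": 0, "ty": 0, "tz": -0.12, "roll": 0, "jaw": 1}])

```text
clock: 19.3
position: [0.5494, -0.2379, 0.141]
tool_rot: [179.5, 0.2, 85.4]
ft_force: [0.4, 0.9, -0.0]
finger_gap: 0.995
finger_force: 0.0
```

Emit:
carry_out(commands=[{"tx": 0.277, "ty": -0.094, "tz": 0, "roll": 0, "jaw": 1}, {"tx": 0.277, "ty": -0.094, "tz": 0, "roll": 0, "jaw": 1}, {"tx": 0.277, "ty": -0.094, "tz": 0, "roll": 0, "jaw": 1}, {"tx": 0.277, "ty": -0.094, "tz": 0, "roll": 0, "jaw": 1}, {"tx": 0.277, "ty": -0.094, "tz": 0, "roll": 0, "jaw": 1}, {"tx": 0.277, "ty": -0.094, "tz": 0, "roll": 0, "jaw": 1}, {"tx": 0.277, "ty": -0.094, "tz": 0, "roll": 0, "jaw": 1}, {"tx": 0.277, "ty": -0.094, "tz": 0, "roll": 0, "jaw": 1}, {"tx": 0.277, "ty": -0.094, "tz": 0, "roll": 0, "jaw": 1}, {"tx": 0.277, "ty": -0.094, "tz": 0, "roll": 0, "jaw": 1}, {"tx": 0.277, "ty": -0.094, "tz": 0, "roll": 0, "jaw": 1}])

```text
clock: 20.22
position: [0.475, 0.0465, 0.1353]
tool_rot: [180.0, 0.0, 85.4]
ft_force: [0.0, -1.0, 0.8]
finger_gap: 1.001
finger_force: 0.0
```

```bash
python3 - <<'E'
from h import *
s=env.sense();print(s['position'],s['tool_rot'],s['finger_gap'])
E
```

```text
[0.47496282 0.04653704 0.13528875] [1.79996008e+02 2.97466964e-02 8.53652687e+01] 1.0005369512825382
```

Emit:
carry_out(commands=[{"tx": 0.0005, "ty": -0.0005, "tz": 0.03, "roll": 0, "jaw": 1}, {"tx": 0.0005, "ty": -0.0005, "tz": 0.06, "roll": 0, "jaw": 1}, {"tx": 0.0005, "ty": -0.0005, "tz": 0.085, "roll": 0, "jaw": 1}, {"tx": 0.0005, "ty": -0.0005, "tz": 0.105, "roll": 0, "jaw": 1}, {"tx": 0.0005, "ty": -0.0005, "tz": 0.115, "roll": 0, "jaw": 1}, {"tx": 0.0005, "ty": -0.0005, "tz": 0.1185, "roll": 0, "jaw": 1}, {"tx": 0.0005, "ty": -0.0005, "tz": 0.1185, "roll": 0, "jaw": 1}, {"tx": 0.0005, "ty": -0.0005, "tz": 0.1185, "roll": 0, "jaw": 1}])

```text
clock: 20.88
position: [0.4747, 0.0472, 0.0172]
tool_rot: [180.0, 0.0, 85.3]
ft_force: [-0.2, -0.4, 0.9]
finger_gap: 1.0
finger_force: 0.0
```

Emit:
carry_out(commands=[{"tx": 0, "ty": 0, "tz": 0, "roll": 0, "jaw": 0.62}, {"tx": 0, "ty": 0, "tz": 0, "roll": 0, "jaw": 0.62}, {"tx": 0, "ty": 0, "tz": 0, "roll": 0, "jaw": 0.58}, {"tx": 0, "ty": 0, "tz": 0, "roll": 0, "jaw": 0.55}, {"tx": 0, "ty": 0, "tz": 0, "roll": 0, "jaw": 0.52}, {"tx": 0, "ty": 0, "tz": 0, "roll": 0, "jaw": 0.4}, {"tx": 0, "ty": 0, "tz": 0, "roll": 0, "jaw": 0.4}, {"tx": 0, "ty": 0, "tz": 0, "roll": 0, "jaw": 0.4}], force=20)

```text
clock: 21.55
position: [0.4741, 0.0482, 0.0172]
tool_rot: [180.0, 0.0, 85.4]
ft_force: [-0.3, 0.2, 3.0]
finger_gap: 0.541
finger_force: 20.0
```

Emit:
carry_out(commands=[{"tx": 0, "ty": 0, "tz": -0.01, "roll": 0, "jaw": 0.4}, {"tx": 0, "ty": 0, "tz": -0.03, "roll": 0, "jaw": 0.4}, {"tx": 0, "ty": 0, "tz": -0.06, "roll": 0, "jaw": 0.4}, {"tx": 0, "ty": 0, "tz": -0.09, "roll": 0, "jaw": 0.4}, {"tx": -0.02, "ty": 0.005, "tz": -0.11, "roll": 0, "jaw": 0.4}, {"tx": -0.055, "ty": 0.014, "tz": -0.115, "roll": 0, "jaw": 0.4}, {"tx": -0.09, "ty": 0.023, "tz": -0.115, "roll": 0, "jaw": 0.4}, {"tx": -0.125, "ty": 0.032, "tz": -0.115, "roll": 0, "jaw": 0.4}, {"tx": -0.16, "ty": 0.041, "tz": -0.115, "roll": 0, "jaw": 0.4}, {"tx": -0.195, "ty": 0.05, "tz": -0.115, "roll": 0, "jaw": 0.4}, {"tx": -0.23, "ty": 0.058, "tz": -0.115, "roll": 0, "jaw": 0.4}, {"tx": -0.265, "ty": 0.067, "tz": -0.115, "roll": 0, "jaw": 0.4}, {"tx": -0.3, "ty": 0.076, "tz": -0.115, "roll": 0, "jaw": 0.4}, {"tx": -0.33, "ty": 0.084, "tz": -0.115, "roll": 0, "jaw": 0.4}, {"tx": -0.35, "ty": 0.089, "tz": -0.115, "roll": 0, "jaw": 0.4}, {"tx": -0.357, "ty": 0.0905, "tz": -0.115, "roll": 0, "jaw": 0.4}, {"tx": -0.357, "ty": 0.0905, "tz": -0.08, "roll": 0, "jaw": 0.4}, {"tx": -0.357, "ty": 0.0905, "tz": -0.05, "roll": 0, "jaw": 0.4}, {"tx": -0.357, "ty": 0.0905, "tz": -0.03, "roll": 0, "jaw": 0.4}, {"tx": -0.357, "ty": 0.0905, "tz": -0.03, "roll": 0, "jaw": 0.4}])

```text
clock: 23.22
position: [0.5318, -0.3114, 0.0427]
tool_rot: [-179.5, -0.3, 85.4]
ft_force: [-1.4, 0.8, -4.7]
finger_gap: 0.542
finger_force: 20.0
```

Emit:
carry_out(commands=[{"tx": 0, "ty": 0, "tz": 0, "roll": 0, "jaw": 0.4}, {"tx": 0, "ty": 0, "tz": 0, "roll": 0, "jaw": 0.4}, {"tx": 0, "ty": 0, "tz": 0, "roll": 0, "jaw": 0.4}])

```text
clock: 23.47
position: [0.5369, -0.3154, 0.049]
tool_rot: [179.9, 0.1, 85.4]
ft_force: [-0.5, -0.2, -3.3]
finger_gap: 0.544
finger_force: 20.0
```

Emit:
carry_out(commands=[{"tx": 0, "ty": 0, "tz": 0, "roll": 0, "jaw": 0.4}, {"tx": 0, "ty": 0, "tz": 0.008, "roll": 0, "jaw": 0.4}, {"tx": 0, "ty": 0, "tz": 0.015, "roll": 0, "jaw": 0.4}, {"tx": 0, "ty": 0, "tz": 0.02, "roll": 0, "jaw": 0.4}, {"tx": 0, "ty": 0, "tz": 0.024, "roll": 0, "jaw": 0.4}, {"tx": 0, "ty": 0, "tz": 0.027, "roll": 0, "jaw": 0.4}, {"tx": 0, "ty": 0, "tz": 0.028, "roll": 0, "jaw": 0.4}, {"tx": 0, "ty": 0, "tz": 0.028, "roll": 0, "jaw": 0.4}, {"tx": 0, "ty": 0, "tz": 0.028, "roll": 0, "jaw": 0.4}])

```text
clock: 24.22
position: [0.5358, -0.315, 0.0191]
tool_rot: [180.0, 0.0, 85.4]
ft_force: [0.2, -0.2, -3.2]
finger_gap: 0.546
finger_force: 20.0
```

Emit:
carry_out(commands=[{"tx": 0, "ty": 0, "tz": 0.001, "roll": 0, "jaw": 0.4}, {"tx": 0, "ty": 0, "tz": 0.001, "roll": 0, "jaw": 0.4}, {"tx": 0, "ty": 0, "tz": 0.001, "roll": 0, "jaw": 0.4}])

```text
clock: 24.47
position: [0.5358, -0.315, 0.0183]
tool_rot: [180.0, 0.0, 85.4]
ft_force: [-0.6, -0.6, -4.1]
finger_gap: 0.545
finger_force: 20.0
```

Emit:
carry_out(commands=[{"tx": 0, "ty": 0, "tz": 0.0006, "roll": 0, "jaw": 0.4}, {"tx": 0, "ty": 0, "tz": 0.0012, "roll": 0, "jaw": 0.4}, {"tx": 0, "ty": 0, "tz": 0.0018, "roll": 0, "jaw": 0.4}, {"tx": 0, "ty": 0, "tz": 0.0021, "roll": 0, "jaw": 0.4}, {"tx": 0, "ty": 0, "tz": 0.0021, "roll": 0, "jaw": 0.4}])

```text
clock: 24.88
position: [0.5357, -0.315, 0.0163]
tool_rot: [180.0, 0.0, 85.4]
ft_force: [-1.1, 0.1, 1.2]
finger_gap: 0.54
finger_force: 20.0
```

Emit:
carry_out(commands=[{"tx": 0, "ty": 0, "tz": 0, "roll": 0, "jaw": 0.58}, {"tx": 0, "ty": 0, "tz": 0, "roll": 0, "jaw": 0.62}, {"tx": 0, "ty": 0, "tz": 0, "roll": 0, "jaw": 0.75}, {"tx": 0, "ty": 0, "tz": 0, "roll": 0, "jaw": 0.95}, {"tx": 0, "ty": 0, "tz": 0, "roll": 0, "jaw": 0.95}, {"tx": 0, "ty": 0, "tz": -0.02, "roll": 0, "jaw": 0.95}, {"tx": 0, "ty": 0, "tz": -0.06, "roll": 0, "jaw": 0.95}, {"tx": 0, "ty": 0, "tz": -0.1, "roll": 0, "jaw": 0.95}, {"tx": -0.04, "ty": 0, "tz": -0.14, "roll": 0, "jaw": 1}, {"tx": -0.06, "ty": 0, "tz": -0.18, "roll": 0, "jaw": 1}, {"tx": -0.06, "ty": 0, "tz": -0.22, "roll": 0, "jaw": 1}, {"tx": -0.06, "ty": 0, "tz": -0.22, "roll": 0, "jaw": 1}, {"tx": -0.06, "ty": 0, "tz": -0.22, "roll": 0, "jaw": 1}])

```text
clock: 25.97
position: [0.5331, -0.3777, 0.2414]
tool_rot: [179.6, 0.3, 85.4]
ft_force: [-0.1, 0.6, -0.3]
finger_gap: 1.003
finger_force: 0.0
```

```bash
python3 - <<'E'
from h import *
w=camera('wrist');c=camera('scene')
save('p4',np.hstack([cv2.resize(c['image'][110:310,200:400],(400,400)),cv2.resize(w['image'][0:200,230:430],(400,400))]))
E
```

```text
(no output)
```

View pics/p4.png

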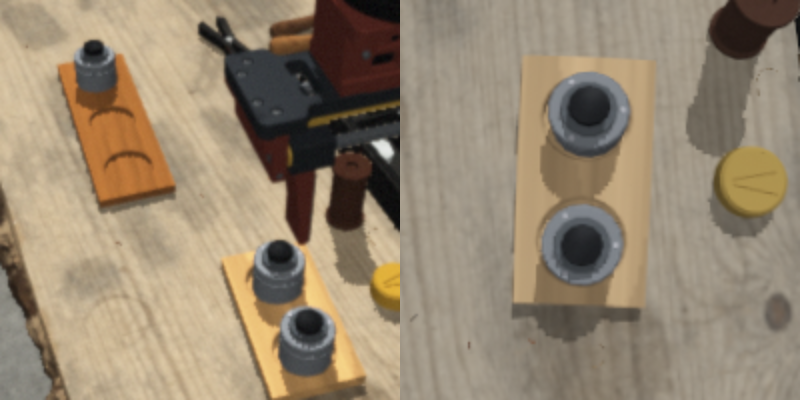

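Both switches stand upright inside the pockets with their caps in. The third is in its left nest, the bystanders haven't moved, and the gripper is clear.

```bash
python3 -c "
from station import env
print(env.finish_job())"
```

```text
the job is handed in; nothing more can be done
None
```

I pressed all three caps until they clicked and handed the job in: the hardest (right nest, about 9 N) stands in the tray's left pocket, the easiest (middle nest, about 3 N) in its right pocket, and the third (about 6 N) stays in the left nest.

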